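Clamp a carving blank in the bench vise

TASK

Clear the dark offcut out of the vise and put it in the plywood scrap tray, then stand the pale carving blank upright on the vise bed, between the jaws, centred on their width, with its thinner dimension between them. Wind the handwheel clockwise by its red crank knob until the sliding jaw clamps the blank firmly against the fixed jaw, and then throw the yellow locking lever fully over. Leave the mallet, oil can and whetstone where they are.

Things in the scene. Friction and masses are not known exactly. Their poses are not given: they have to be found in the camera images.
- vise: Fixed blue bench vise. Origin under the bed, on the bench top; its z is up; its y axis is the slide direction, pointing to the fixed jaw. Flat bed 100 mm wide (x), top 30 mm above the bench. Both jaws are 44 mm wide (x, centred on x = 0) and reach 42 mm above the bed (72 mm above the bench). Fixed jaw: y = +90 to +125 mm, clamping face at y = +90. Gearbox under the handwheel: 100 x 100 mm, centred at y = -170 mm, 60 mm high. Lock lever housing centred at y = +195 mm.
- fixed_face (a point): Centre of the fixed jaw's clamping face, 51 mm above the bench (vise frame 0, 90, 51 mm).
- jaw_face (a point): Centre of the sliding jaw's clamping face, 51 mm above the bench; moves along the vise's y axis towards the fixed jaw. The jaw block extends 34 mm behind it. The clear opening is the distance between the two faces, 70 to 95 mm at the start.
- jaw (a joint): Position of the sliding jaw in m: 0 fully open (95 mm between the faces), growing as it closes; opening = 0.095 - value. It moves only with the handwheel, 30 mm per turn; it resists with some tens of newtons and stays where it is left.
- handwheel (a joint): Angle of the handwheel in rad, growing clockwise seen from above, which closes the jaw (jaw travel = 0.030 m per 2 pi). Several full turns are possible. Friction takes about 2 to 4 N at the crank knob; once the jaw clamps the wheel stops with a steep rise in force.
- wheel_axis (a point): Point on the vertical axis of the handwheel, 68 mm above the bench (underside of the wheel). Dark iron wheel, rim radius 61 mm, 68 to 84 mm above the bench.
- crank_grip (a point): Centre for gripping the red upright crank knob that stands on the wheel's rim, 55 mm from the wheel axis. Knob 24 mm in diameter, from 82 to 128 mm above the bench; this point is on its axis 110 mm above the bench. The knob spins freely on its pin, so a gripper can hold it and go round in a horizontal circle without turning.
- lock_lever (a joint): Angle of the yellow locking lever in rad: 0 leaning to the vise's -x side (unlocked), 1.0 leaning to the +x side, fully over (locked). Swings about the vise's y axis, stays where it is left, takes a newton or two.
- lock_lever_tip (a point): Tip of the yellow locking lever, centre of its yellow 26 mm ball, 80 mm from its pivot; the rod below is 10 mm thick. The pivot is at vise y = +195 mm, x = 0, 52 mm above the bench; the lever swings from -x to +x, its tip highest half-way.
- blank_center (a point): Centre of the pale wooden blank with a pencil cross on top: 60 mm (own x) x 40 mm (own y) x 56 mm high (z), about 0.1 kg, loose, standing on the bench at the start. In the vise the 40 mm thickness goes between the jaws, so the 60 mm length lies along the vise's x and its ends stand out 8 mm beyond each side of the jaws, where the gripper can hold it.
- offcut_center (a point): Centre of the dark wooden offcut: 54 mm (own x) x 26 mm (own y) x 44 mm high, about 0.05 kg, loose, standing on the vise bed between the jaws at the start; its 54 mm ends stand out beyond the sides of the jaws.
- tray: Fixed open plywood scrap tray, 150 (x) x 130 (y) x 45 mm high, walls 6 mm. Origin at the centre of its underside.
- mallet_center (a point): Bystander: wooden mallet lying on the bench, head diameter 72 mm and 110 mm long (own +x from this point), handle 160 mm long to its -x. Point at 36 mm height where the handle meets the head.
- oil_can_center (a point): Bystander: green oil can standing on the bench, 52 mm in diameter, 90 mm high; its centre.
- whetstone_center (a point): Bystander: whetstone on a wooden base, 180 (own x) x 60 x 30 mm high; its centre.

How it is judged:
By the outcome, as a careful person would: the job done as asked, in the order asked, and still so for the second after the job is handed in, with the robot touching nothing.
It also fails if it takes over 72 s, if anything falls off the work surface, if the arm or the gripper's body presses on something with over 40 N, if the wrist force passes 120 N, or if a joint passes its speed limit or range.

ROBOT

A 6-joint arm with a two-finger parallel gripper is mounted at the origin on the work surface. World frame = base frame: x ahead of the robot, y to its left, z up, the work surface at z = 0. Lengths are in mm, angles in degrees, forces in N, time in s.
With the tool pointing down it reaches from about 350 to 850 mm from the base axis. Payload 8.1 kg.
Tool frame: the origin (TCP) lies at the centre of the arm's flange, where the gripper is bolted on; the fingertips stand 173 mm ahead of it and the grasp point (between the pads) lies 155 mm ahead of it; z points along the fingers, y is the line along which they close (so a half turn about z gives the same grasp; the last joint's range is limited). The gripper opens to 85 mm and grips with 20 to 120 N. Pads are 22 mm wide; open, the fingers measure 114 mm over their backs; the gripper's body (76 mm by 85 mm) begins 54 mm behind the grasp point. The pads swing forward as they close: fully open they stand 13 mm farther back than shut.
Start: joints at [71.482, 7.471, 85.268, -0, 87.261, -4.893], TCP at [141.317, 583.126, 404.692] pointing down, gripper open.
Joint ranges: [-169.43, 169.43], [-51.17, 129.36], [1.28, 143.12], [-76.62, 256.62], [0, 156.53], [-152.29, 152.29]. Speed limits (degrees/s): [136.94, 136.94, 159.86, 180, 180, 180].

INTERFACE

Orientations are given as [roll, pitch, yaw] about the fixed x, y, z axes, in that order (R = Rz(yaw) Ry(pitch) Rx(roll)).
In Python, from bench import * gives the robot as it stands.
- The arm moves only by the shell command python3 -m jog 'ROWS' [FORCE]. ROWS is text: rows parted by semicolons, each of 7 numbers parted by spaces: the shift along the tool's x, y, z scaled (see below), then the turn, a rotation vector about the tool's x, y, z scaled (see below), then the closure, from -1 (fully open) to 1 (shut). In form: tx ty tz wx wy wz hand; .... A call has 1 to 5 rows; each row shifts and turns the commanded pose from where the row before left it, along the tool's axes as they then stand; what a row does not reach is not made up. The controller multiplies each number of a shift by 0.1 m and each number of a turn by 60 degrees. A row lasts 1/8 s, in which the tool goes at most 62.5 mm and 10.7 degrees, less where a joint would pass 70% of its speed; a pose out of reach is approached as far as the arm can. A call with a number of a shift or a turn outside -1 to 1 is refused whole. A call with a gripper value outside its range is refused whole. The fingers move at their own pace and stop on an object; FORCE is the grip in N (left out, the last holds). Time passes only in rows, so rows that do not move let the fingers close. It gives the time, the measured TCP pose, the force, the opening and the grip force at its end, in the units of the state.
- sense(): the state, without advancing time (a new reading comes with each control period).
- snapshot(name): name is "side" or "top"; returns a dict with "img" (400x640x3 uint8, red, green, blue), "fx", "fy", "cx", "cy" (pixels), "extrinsics" (4x4, takes a point from camera to world coordinates). Camera axes: x right, y down, z forward; pixel columns grow to the right and rows downward; lengths in mm; the calibration is good to about 2 mm. A picture is of the moment at which its call begins. There is no depth.
- hand_in(): hands the job in; it is judged then, once.
The state is a dict: "time": time; "joint_pos": joint angles; "qd": joint speeds; "joint_efforts": joint torques, N m; "tool_pos": TCP position; "tcp_rot": TCP orientation; "ft_force": force on the tool from outside, world axes, zero at the start; "wrist_torque": the same for the moment, N m; "finger_gap": finger opening in mm; "grip_force": force on a finger pad.
Only numpy, scipy, OpenCV 4.12 (cv2) and the standard library are available. Lean on these libraries where they do the work, as an engineer would, in place of code of your own. Each camera call takes 0.05 s, during which the arm holds its last target. There are 200 camera calls.

## Working session

There is one attempt and no reset: what is moved stays moved. The work goes in short steps, Python scripts to look and compute and a shell command to move; the robot and the scene stay as the last step left them, time stands still between calls to the robot, and variables do not carry over. Pictures are saved under pics/ and viewed, at most 10 in all, crops included, and the job is handed in when it is done.

```bash
ls; mkdir -p pics
python3 - <<'E'
from bench import *
import cv2,numpy as np
for n in("side","top"):
    s=snapshot(n); cv2.imwrite(f"pics/{n}0.png",s["img"][:,:,::-1]); print(n,s["fx"],s["fy"],s["cx"],s["cy"]); print(np.round(s["extrinsics"],4).tolist())
print(sense())
E
```

```text
pics
side 514.5380236447935 514.5380236447935 313.61213819399336 202.00363567485508
[[0.9758, -0.166, 0.142, 404.7021], [-0.2185, -0.75, 0.6244, -913.0723], [0.0029, -0.6403, -0.7681, 1277.2743], [0.0, 0.0, 0.0, 1.0]]
top 432.1731183786865 432.1731183786865 314.9612123196834 203.1153514356374
[[-0.0033, -0.9907, 0.1363, 449.2455], [-1.0, 0.0022, -0.0079, 42.5817], [0.0076, -0.1364, -0.9906, 1243.8998], [0.0, 0.0, 0.0, 1.0]]
{'time': 0.1, 'joint_pos': array([ 7.14813346e+01,  7.50951644e+00,  8.53240397e+01,  1.12243755e-03,
        8.72634979e+01, -4.89210587e+00]), 'qd': array([ 0.06149956, -0.04380157, -0.15984257,  0.0075671 , -0.19410423,
       -0.0352717 ]), 'joint_efforts': array([ 5.54377493e-04, -5.70958436e+01, -5.01932037e+01, -2.23597267e-04,
        8.38158187e-03,  6.02517093e-05]), 'tool_pos': array([141.25090322, 582.91182507, 403.75270308]), 'tcp_rot': array([-1.79903395e+02, -9.39370475e-03,  1.66373378e+02]), 'ft_force': array([ 0.6647641 , -0.22215164,  0.49361471]), 'wrist_torque': array([-0.03434766,  0.06205561, -0.00772153]), 'grip_force': 0.0, 'finger_gap': 85.34961978818818}
```

View pics/top0.png

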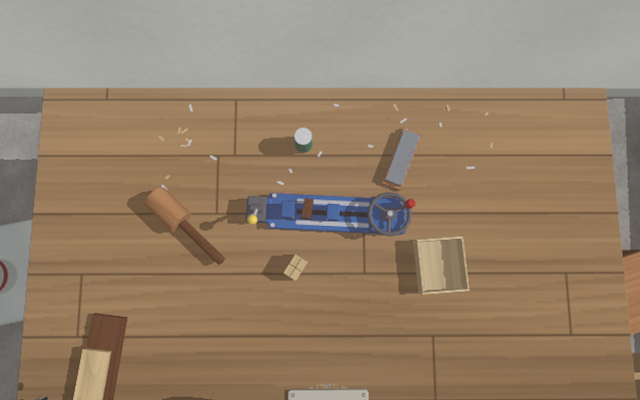

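View pics/side0.png

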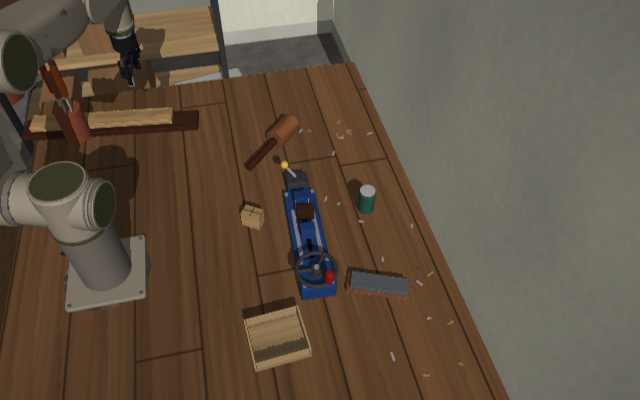

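```bash
cat > h.py <<'E'
from bench import *
import cv2,numpy as np
def px2w(s,u,v,z):
    E=s["extrinsics"]; d=E[:3,:3]@np.array([(u-s["cx"])/s["fx"],(v-s["cy"])/s["fy"],1.]); o=E[:3,3]
    return o+d*(z-o[2])/d[2]
def w2px(s,p):
    E=s["extrinsics"]; c=E[:3,:3].T@(np.array(p,float)-E[:3,3]); return s["fx"]*c[0]/c[2]+s["cx"],s["fy"]*c[1]/c[2]+s["cy"]
def tri(s1,p1,s2,p2):
    A=[];b=[]
    for s,(u,v) in((s1,p1),(s2,p2)):
        E=s["extrinsics"];d=E[:3,:3]@np.array([(u-s["cx"])/s["fx"],(v-s["cy"])/s["fy"],1.]);d/=np.linalg.norm(d)
        P=np.eye(3)-np.outer(d,d);A.append(P);b.append(P@E[:3,3])
    return np.linalg.lstsq(np.vstack(A),np.hstack(b),rcond=None)[0]
def mask(s,lo,hi,roi):
    h=cv2.cvtColor(s["img"],cv2.COLOR_RGB2HSV); m=cv2.inRange(h,lo,hi); k=np.zeros_like(m); x0,y0,x1,y1=roi; k[y0:y1,x0:x1]=1; return m*k
def cen(m):
    n,_,st,c=cv2.connectedComponentsWithStats(m); i=1+np.argmax(st[1:,4]); return c[i],st[i,4]
E
python3 - <<'E'
from h import *
t=snapshot("top");s=snapshot("side")
red=((0,160,90),(6,255,255)); yel=((22,150,120),(34,255,255))
for nm,c in(("red",red),("yel",yel)):
    a,na=cen(mask(t,*c,(240,180,430,240)));b,nb=cen(mask(s,*c,(270,140,350,300)))
    print(nm,a,na,b,nb,tri(t,a,s,b))
cv2.imwrite("pics/t1.png",cv2.resize(t["img"][175:300,235:475,::-1],None,fx=3.3,fy=3.3,interpolation=cv2.INTER_CUBIC))
cv2.imwrite("pics/s1.png",cv2.resize(s["img"][150:310,220:370,::-1],None,fx=3.7,fy=3.7,interpolation=cv2.INTER_CUBIC))
E
```

```text
red [410.78723404 203.        ] 47 [329.07954545 276.80681818] 88 [ 605.15070376 -221.47714417  106.79529483]
yel [249.4375 219.8125] 16 [284.025 164.325] 40 [562.30809328 205.96757329 110.44840724]
```

View pics/t1.png

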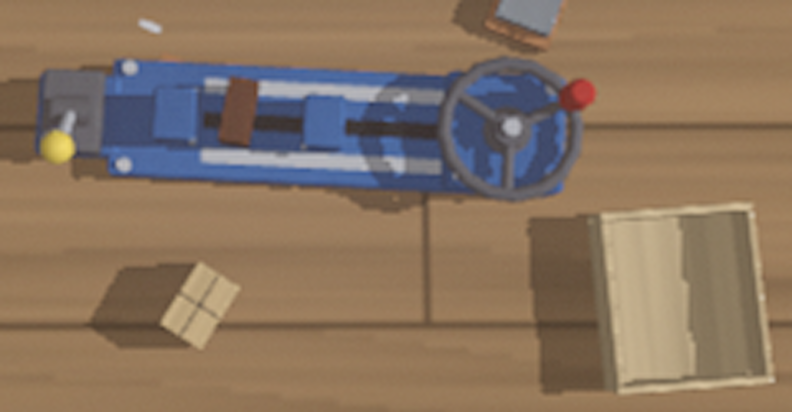

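View pics/s1.png

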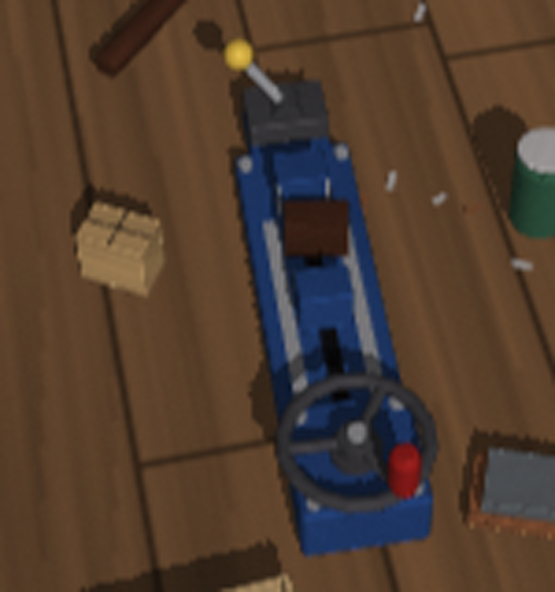

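Run:
```python
from h import *
t=snapshot("top")
def P(x,y,z): return px2w(t,235+x/3.3-.35,175+y/3.3-.35,z)[:2]
W=P(511,127.5,80);F=P(176,115.5,72);J=P(325,121.5,72);H=P(72,110,60)
print("wheel",W,"fixed",F,"jaw",J,"hous",H)
for a,b in((W,F),(W,H)): 
    d=b-a;print("len",np.linalg.norm(d),"yaw",np.degrees(np.arctan2(-d[0],d[1])))
for n,z,c in(("tray",45,[(597,214),(750,205),(773,381),(618,391)]),("off",74,[(229,79),(258,82),(249,146),(220,139)]),("blank",56,[(200,263),(240,289),(203,349),(161,324)])):
    q=np.array([P(x,y,z) for x,y in c]);e=np.roll(q,-1,0)-q
    print(n,q.mean(0),np.linalg.norm(e,axis=1),np.degrees(np.arctan2(e[:,1],e[:,0])))
print("fj edges",P(197,116,72),P(155,115,72),"jaw face",P(306,121,72),P(345,121,72))
```

```text
wheel [ 581.11321575 -168.91361598] fixed [592.68366179 106.90355997] jaw [587.39008228 -16.37148977] hous [598.9889223  194.47213789]
len 276.0597576101906 yaw -2.4021319874778633
len 363.82515993326166 yaw -2.816229267544666
tray [ 442.46968281 -316.34688206] [129.48331036 146.04112651 129.09185563 146.5213592 ] [ -86.81874932 -175.34712554   93.3897745     4.80151475]
off [595.72424742  54.75260187] [24.17369123 53.8018555  24.59968183 50.52561779] [-96.09386729 171.92847293  76.22898939  -8.43302435]
blank [436.41264085  86.34686487] [39.38734983 57.37767763 40.12698313 59.06633815] [-122.93264468  148.01455129   59.48972154  -32.69524943]
fj edges [592.22578996  89.53340594] [593.14147499 124.27148968] jaw face [587.84436587  -0.64726615] [587.76696241 -32.93447475]
```

```bash
cat >> h.py <<'E'
from scipy.spatial.transform import Rotation as Ro
def go(x,y,z,yaw):
    "turn about tool z (deg), then shift in tool axes (units of 0.1 m) at the new yaw, to grasp point x,y,z"
    s=sense(); y0=s["tcp_rot"][2]; a=(y0-yaw+180)%360-180
    d=np.array([x,y,z+155.])-s["tool_pos"]; print("turn",round(a,2),"shift",np.round(Ro.from_euler("xyz",[180,0,yaw],degrees=True).inv().apply(d)/100,3),"now",np.round(s["tool_pos"],1),np.round(s["tcp_rot"],2),"f",np.round(s["ft_force"],1),"gap",round(s["finger_gap"],1),"t",s["time"])
E
for i in 1 2; do python3 -m jog '0 0 0 0 0 0.1758 -1;0 0 0 0 0 0.1758 -1;0 0 0 0 0 0.1758 -1;0 0 0 0 0 0.1758 -1'; done
python3 - <<'E'
from h import *
go(595,54.5,150,82)
E
```

```text
time: 0.75
tool_pos: [141.3, 583.1, 404.5]
tcp_rot: [-180.0, 0.0, 123.8]
ft_force: [-0.3, -1.2, 0.2]
finger_gap: 85.7
grip_force: 0.0
time: 1.25
tool_pos: [141.3, 583.1, 404.5]
tcp_rot: [-180.0, 0.0, 81.6]
ft_force: [-0.1, -1.1, 0.0]
finger_gap: 85.5
grip_force: 0.0
turn -0.36 shift [-4.603  5.229  0.995] now [141.3 583.1 404.5] [-1.800e+02  2.000e-02  8.164e+01] f [-0.1 -1.1  0. ] gap 85.5 t 1.25
```

```bash
R='-0.3836 0.4358 0.04 0 0 0 -1'
for i in 1 2; do python3 -m jog '-0.38 0.43 0.05 0 0 0 -1;-0.38 0.43 0.05 0 0 0 -1;-0.38 0.43 0.05 0 0 0 -1;-0.38 0.43 0.05 0 0 0 -1;-0.38 0.43 0.05 0 0 0 -1' |tail -5|head -2; done
python3 -m jog '-0.38 0.43 0.05 0 0 0 -1;-0.38 0.43 0.05 0 0 0 -1;0 0 0 0 0 0 -1'
python3 - <<'E'
from h import *
go(595,54.5,150,82)
t=snapshot("top");s=snapshot("side")
cv2.imwrite("pics/s2.png",cv2.resize(s["img"][110:310,200:400,::-1],None,fx=3,fy=3,interpolation=cv2.INTER_CUBIC))
E
```

```text
tool_pos: [328.6, 363.5, 379.6]
tcp_rot: [180.0, -0.0, 82.0]
tool_pos: [515.1, 145.3, 354.7]
tcp_rot: [180.0, -0.0, 82.0]
time: 2.88
tool_pos: [590.3, 56.3, 343.5]
tcp_rot: [-179.9, 0.1, 81.7]
ft_force: [-0.2, 0.1, -0.7]
finger_gap: 84.9
grip_force: 0.0
turn -0.26 shift [-0.011  0.049  0.385] now [590.3  56.3 343.5] [-1.7994e+02  6.0000e-02  8.1740e+01] f [-0.2  0.1 -0.7] gap 84.9 t 2.875
```

View pics/s2.png

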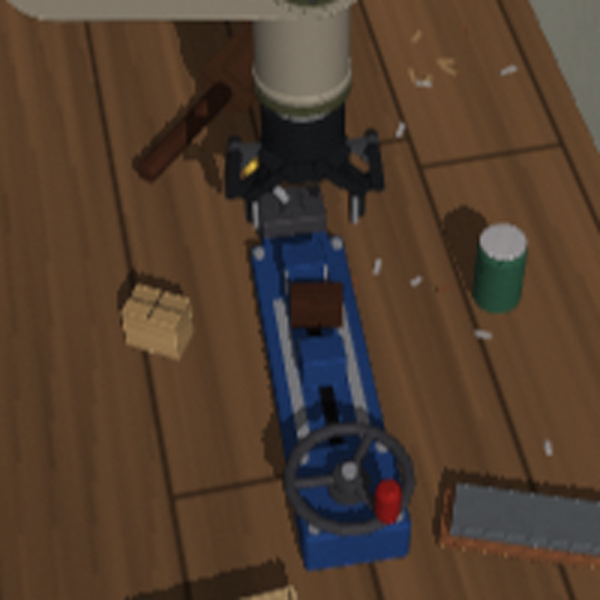

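```bash
python3 -m jog '0 0.05 0.35 0 0 0 -1;0 0 0.4 0 0 0 -1;0 0 0.36 0 0 0 -1;0 0 0.2 0 0 0 -1;0 0 0 0 0 0 -1'
python3 -m jog '0 0 0 0 0 0 1;0 0 0 0 0 0 1;0 0 0 0 0 0 1;0 0 0 0 0 0 1;0 0 0 0 0 0 1' 40
python3 -m jog '0 0 0 0 0 0 1;0 0 0 0 0 0 1'
```

```text
time: 3.6
tool_pos: [592.7, 59.8, 212.4]
tcp_rot: [-179.8, 0.0, 82.1]
ft_force: [-0.7, -0.6, 0.1]
finger_gap: 85.2
grip_force: 0.0
time: 4.22
tool_pos: [594.8, 59.0, 216.1]
tcp_rot: [179.8, -0.0, 82.0]
ft_force: [-0.3, 0.6, 7.1]
finger_gap: 53.7
grip_force: 43.3
time: 4.47
tool_pos: [594.8, 59.0, 216.0]
tcp_rot: [179.8, -0.0, 82.0]
ft_force: [-0.3, 0.3, 6.7]
finger_gap: 53.7
grip_force: 43.3
```

```bash
python3 -m jog '0 0 -0.2 0 0 0 1;0 0 -0.4 0 0 0 1;0 0 -0.5 0 0 0 1;0 0 -0.2 0 0 0 1;0 0 0 0 0 0 1'
python3 - <<'E'
from h import *
go(442,-316,190,82)
E
```

```text
time: 5.1
tool_pos: [594.3, 59.0, 346.4]
tcp_rot: [179.7, -0.0, 82.0]
ft_force: [-0.6, 0.6, -1.4]
finger_gap: 53.2
grip_force: 42.5
turn -0.01 shift [-3.925 -0.987  0.014] now [594.3  59.  346.4] [ 1.7974e+02 -4.0000e-02  8.1990e+01] f [-0.6  0.6 -1.4] gap 53.2 t 5.1
```

```bash
python3 -m jog '-0.49 -0.123 0 0 0 0 1;-0.49 -0.123 0 0 0 0 1;-0.49 -0.123 0 0 0 0 1;-0.49 -0.123 0 0 0 0 1' | sed -n 2p
python3 -m jog '-0.49 -0.123 0 0 0 0 1;-0.49 -0.123 0 0 0 0 1;-0.49 -0.123 0 0 0 0 1;-0.49 -0.123 0 0 0 0 1;0 0 0 0 0 0 1'
python3 - <<'E'
from h import *
go(442,-316,40,82)
E
```

```text
tool_pos: [516.1, -129.3, 341.1]
time: 6.22
tool_pos: [439.6, -317.8, 341.2]
tcp_rot: [-179.8, -0.1, 81.7]
ft_force: [0.9, 0.1, 0.1]
finger_gap: 53.2
grip_force: 42.5
turn -0.26 shift [0.021 0.021 1.462] now [ 439.6 -317.8  341.2] [-1.798e+02 -7.000e-02  8.174e+01] f [0.9 0.1 0.1] gap 53.2 t 6.225
```

```bash
python3 -m jog '0 0 0.4 0 0 0 1;0 0 0.5 0 0 0 1;0 0 0.36 0 0 0 1;0 0 0.2 0 0 0 1;0 0 0 0 0 0 1'
python3 -m jog '0 0 0 0 0 0 -0.6;0 0 0 0 0 0 -0.6;0 0 0 0 0 0 -0.6'
python3 -m jog '0 0 -0.3 0 0 0 -0.6;0 0 -0.5 0 0 0 -0.6;0 0 -0.5 0 0 0 -1;0 0 0 0 0 0 -1'
python3 - <<'E'
from h import *
go(436.4,86.3,170,82)
t=snapshot("top")
# blank mask
h=cv2.cvtColor(t["img"],cv2.COLOR_RGB2HSV); print(h[262:272:3,290:302:3].reshape(-1,3).tolist()[:8])
cv2.imwrite("pics/t2.png",cv2.resize(t["img"][175:305,270:480,::-1],None,fx=3.8,fy=3.8,interpolation=cv2.INTER_CUBIC))
E
```

```text
time: 6.85
tool_pos: [440.8, -313.5, 194.5]
tcp_rot: [-179.7, -0.2, 82.0]
ft_force: [0.2, 1.0, 0.3]
finger_gap: 53.6
grip_force: 43.0
time: 7.22
tool_pos: [441.9, -315.6, 198.3]
tcp_rot: [179.9, 0.0, 82.0]
ft_force: [-0.7, -0.2, 0.3]
finger_gap: 68.2
grip_force: 0.0
time: 7.72
tool_pos: [443.1, -316.7, 333.8]
tcp_rot: [179.5, 0.3, 82.0]
ft_force: [0.3, 0.1, -0.3]
finger_gap: 85.4
grip_force: 0.0
turn -0.02 shift [ 3.982 -0.627  0.088] now [ 443.1 -316.7  333.8] [179.5    0.32  81.98] f [ 0.3  0.1 -0.3] gap 85.4 t 7.725
[[18, 89, 138], [18, 87, 140], [18, 89, 141], [17, 83, 129], [18, 88, 142], [17, 87, 126], [18, 80, 115], [17, 87, 146]]
```

View pics/t2.png

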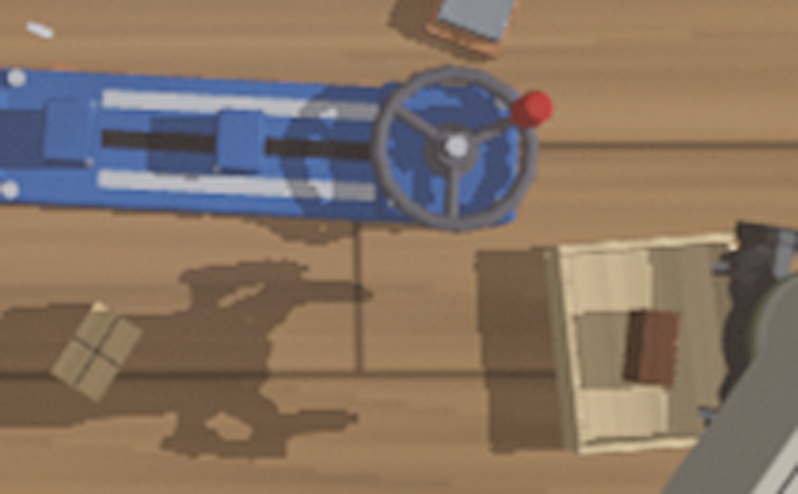

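```bash
python3 -m jog '0 0 0 0 0 0.133 -1;0 0 0 0 0 0.133 -1;0 0 0 0 0 0.133 -1;0 0 0 0 0 0 -1' |sed -n 3p
python3 - <<'E'
from h import *
go(436.4,86.3,150,58)
E
```

```text
tcp_rot: [-179.9, -0.0, 58.1]
turn 0.1 shift [ 3.379 -2.169  0.212] now [ 441.2 -315.2  326.2] [-1.7987e+02 -2.0000e-02  5.8100e+01] f [-0.4  0.4  0.6] gap 85.2 t 8.275
```

```bash
python3 -m jog '0.42 -0.27 0.026 0 0 0 -1;0.42 -0.27 0.026 0 0 0 -1;0.42 -0.27 0.026 0 0 0 -1;0.42 -0.27 0.026 0 0 0 -1'|sed -n 2p
python3 -m jog '0.42 -0.27 0.026 0 0 0 -1;0.42 -0.27 0.026 0 0 0 -1;0.42 -0.27 0.026 0 0 0 -1;0.42 -0.27 0.026 0 0 0 -1;0 0 0 0 0 0 -1'|sed -n 2p
python3 -m jog '0 0 0 0 0 0 -1'|sed -n 2p
python3 - <<'E'
from h import *
go(436.4,86.3,35,58)
E
```

```text
tool_pos: [438.4, -114.2, 316.5]
tool_pos: [435.4, 86.7, 306.0]
tool_pos: [435.9, 83.8, 306.4]
turn 0.23 shift [ 0.024 -0.009  1.164] now [435.9  83.8 306.4] [-1.7997e+02  5.0000e-02  5.8230e+01] f [-0.3 -0.6 -0.8] gap 85.2 t 9.525
```

```bash
python3 -m jog '0.02 -0.01 0.4 0 0 0 -1;0 0 0.4 0 0 0 -1;0 0 0.25 0 0 0 -1;0 0 0.11 0 0 0 -1;0 0 0 0 0 0 -1'
python3 -m jog '0 0 0 0 0 0 1;0 0 0 0 0 0 1;0 0 0 0 0 0 1;0 0 0 0 0 0 1;0 0 0 0 0 0 1' 40
python3 -m jog '0 0 0 0 0 0 1'
```

```text
time: 10.15
tool_pos: [436.3, 85.3, 190.6]
tcp_rot: [-179.9, 0.0, 58.0]
ft_force: [0.8, 0.1, -0.2]
finger_gap: 85.2
grip_force: 0.0
time: 10.78
tool_pos: [437.3, 86.2, 192.4]
tcp_rot: [179.9, -0.1, 58.1]
ft_force: [0.3, -0.4, 7.2]
finger_gap: 59.6
grip_force: 44.0
time: 10.9
tool_pos: [437.3, 86.2, 192.4]
tcp_rot: [179.9, -0.1, 58.1]
ft_force: [-1.0, -1.2, 7.3]
finger_gap: 59.4
grip_force: 44.0
```

```bash
python3 -m jog '0 0 -0.3 0 0 0 1;0 0 -0.4 0 0 0 1;0 0 -0.4 0 0 -0.163 1;0 0 -0.2 0 0 -0.163 1;0 0 0 0 0 -0.163 1'|sed -n 2,3p
python3 -m jog '0 0 0 0 0 0 1;0 0 0 0 0 0 1'|sed -n 2,3p
python3 - <<'E'
from h import *
go(591.2,65.2,160,87.4)
E
```

```text
tool_pos: [437.2, 86.3, 323.7]
tcp_rot: [179.7, -0.0, 87.7]
tool_pos: [436.1, 86.2, 320.5]
tcp_rot: [-180.0, 0.0, 87.2]
turn -0.22 shift [-0.139  1.558  0.055] now [436.1  86.2 320.5] [-179.96    0.     87.18] f [-0.7 -0.  -1.1] gap 59.5 t 11.775
```

```bash
python3 -m jog '-0.035 0.39 0.01 0 0 0 1;-0.035 0.39 0.01 0 0 0 1;-0.035 0.39 0.01 0 0 0 1;-0.035 0.39 0.01 0 0 0 1;0 0 0 0 0 0 1'|sed -n 2,3p
python3 -m jog '0 0 0.25 0 0 0 1;0 0 0.25 0 0 0 1;0 0 0 0 0 0 1;0 0 0 0 0 0 1'|sed -n 2,3p
python3 - <<'E'
from h import *
go(591.2,65.2,70,87.4)
t=snapshot("top");s=snapshot("side")
a=cv2.resize(t["img"][180:250,250:350,::-1],(600,420),interpolation=cv2.INTER_CUBIC)
cv2.imwrite("pics/s3.png",cv2.resize(s["img"][140:290,240:390,::-1],None,fx=4,fy=4,interpolation=cv2.INTER_CUBIC))
E
```

```text
tool_pos: [593.1, 64.5, 315.2]
tcp_rot: [-179.9, 0.0, 87.2]
tool_pos: [591.5, 65.2, 267.8]
tcp_rot: [180.0, -0.0, 87.3]
turn -0.05 shift [ 0.    -0.003  0.428] now [591.5  65.2 267.8] [179.97  -0.    87.35] f [ 0.3  0.2 -0.3] gap 59.2 t 12.9
```

View pics/s3.png

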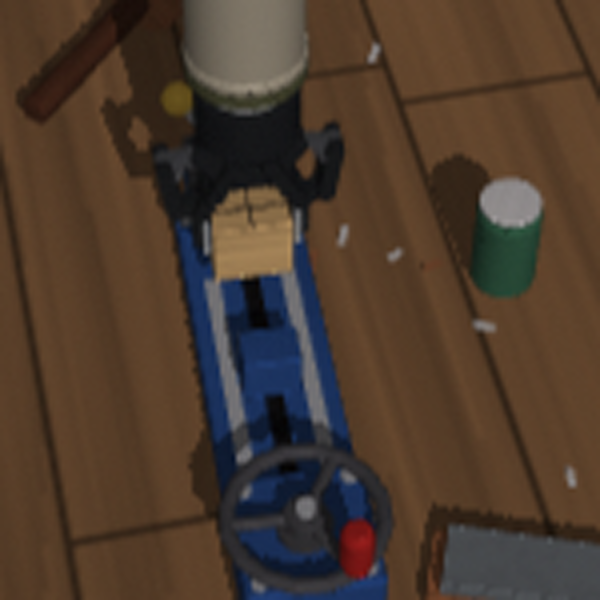

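```bash
python3 -m jog '0 0 0.25 0 0 0 1;0 0 0.13 0 0 0 1;0 0 0 0 0 0 1;0 0 0 0 0 0 1'|sed -n 2,4p
python3 -m jog '0 0 0.06 0 0 0 1;0 0 0.02 0 0 0 1;0 0 0 0 0 0 1;0 0 0 0 0 0 1'|sed -n 2,4p
```

```text
tool_pos: [592.0, 65.1, 229.8]
tcp_rot: [179.9, -0.0, 87.4]
ft_force: [-0.0, -0.1, 0.7]
tool_pos: [592.1, 65.0, 222.4]
tcp_rot: [179.9, -0.0, 87.4]
ft_force: [-4.3, 0.7, 8.0]
```

```bash
python3 -m jog '0 0 0 0 0 0 -1;0 0 0 0 0 0 -1;0 0 0 0 0 0 -1'|sed -n 2,5p
python3 -m jog '0 0 -0.2 0 0 0 -1;0 0 -0.4 0 0 0 -1;0 0 -0.4 0 0 0 -1;0 -0.4 -0.2 0 0 0 -1;0 -0.5 0 0 0 0 -1'|sed -n 2p
python3 -m jog '0 -0.5 0 0 0 0 -1;0 -0.4 0 0 0 0 -1;0 0 0 0 0 0 -1'|sed -n 2p
python3 - <<'E'
from h import *
t=snapshot("top")
cv2.imwrite("pics/t3.png",cv2.resize(t["img"][185:245,240:370,::-1],None,fx=6,fy=6,interpolation=cv2.INTER_CUBIC))
E
```

```text
tool_pos: [591.5, 65.1, 220.7]
tcp_rot: [-180.0, -0.0, 87.4]
ft_force: [-0.1, 0.5, 0.6]
finger_gap: 85.7
tool_pos: [502.0, 69.1, 345.2]
tool_pos: [409.8, 73.5, 342.0]
```

View pics/t3.png

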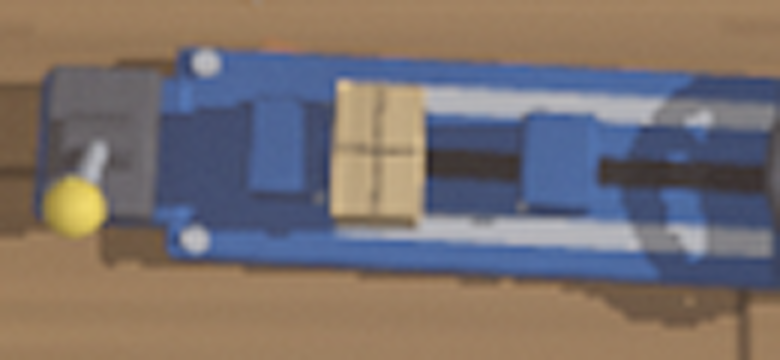

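Run:
```python
from h import *
t=snapshot("top")
def P(x,y,z): return px2w(t,240+x/6-.42,185+y/6-.42,z)[:2]
B=P(378,151,86);F=P(276,145,72);J=P(560,162.5,72)
e=P(382,84,86)-P(374,216,86)
print(B,F,J,P(304,145,72),P(331,150,86),P(523,160,72),"blank yaw",np.degrees(np.arctan2(e[1],e[0])),"len",np.linalg.norm(e))
d=(F-J)/np.linalg.norm(F-J);n=np.array([d[1],-d[0]]);print("yaw",np.degrees(np.arctan2(-d[0],d[1])),"blank x off",(B-F)@n,"along",(F-B)@d)
W=np.array([581.1,-168.9]);print("wheel x off",(W-F)@n)
# knob and wheel now
a,na=cen(mask(t,(0,160,90),(6,255,255),(380,180,430,240)));print("red",a,na,px2w(t,*a,128))
h=cv2.cvtColor(t["img"],cv2.COLOR_RGB2HSV)[180:250,360:420]
g=cv2.HoughCircles(cv2.resize(cv2.cvtColor(t["img"],cv2.COLOR_RGB2GRAY)[180:250,355:425],None,fx=6,fy=6,interpolation=cv2.INTER_CUBIC),cv2.HOUGH_GRADIENT,1,200,param1=100,param2=20,minRadius=105,maxRadius=140)
for x,y,r in g[0]: print("hough",355+x/6-.42,180+y/6-.42,r/6,px2w(t,355+x/6-.42,180+y/6-.42,82),r/6*(1244-80)/432)
go(0,0,0,87)
```

```text
[590.61412355  66.7652844 ] [595.18430038 113.47701302] [586.85504296 -15.76153981] [595.15434129 100.73768613] [591.11715573  87.89638693] [588.04094709   1.07381857] blank yaw -3.4077817923909186 len 59.900728397845015
yaw -3.687538893887944 blank x off -1.556437303128642 along 46.90895020524844
wheel x off 4.106013942347924
red [410.86956522 202.65217391] 46 [ 603.4775877  -216.82247037  128.        ]Traceback (most recent call last):
  File "<stdin>", line 13, in <module>
TypeError: 'NoneType' object is not subscriptable
```

Run:
```python
from h import *
t=snapshot("top")
m=mask(t,(105,90,30),(125,255,255),(240,180,380,250))
up=[];lo=[]
for u in list(range(275,292))+list(range(315,345)):
    r=np.where(m[:,u])[0]
    up.append((u,r.min()-.0));lo.append((u,r.max()+1.))
def line(p):
    w=np.array([px2w(t,u,v-.5,30)[:2] for u,v in p]);c=np.polyfit(w[:,1],w[:,0],1)
    k=abs(np.polyval(c,w[:,1])-w[:,0])<2.5;return np.polyfit(w[k,1],w[k,0],1)
a,b=line(up),line(lo);print(a,b,"width",np.polyval(a,60)-np.polyval(b,60),"yaws",np.degrees(-np.arctan([a[0],b[0]])))
c=(a+b)/2;print("centre x at y=66.8",np.polyval(c,66.8),"at 90",np.polyval(c,90),"at -169",np.polyval(c,-169))
# shadow-free red-knob edges, wheel ring: dark grey low-sat
h=cv2.cvtColor(t["img"],cv2.COLOR_RGB2HSV)
k=((h[...,1]<70)&(h[...,2]<110)).astype(np.uint8); k[:, :366]=0;k[:,414:]=0;k[:190]=0;k[240:]=0
cs=max(cv2.findContours(k,cv2.RETR_EXTERNAL,cv2.CHAIN_APPROX_NONE)[0],key=cv2.contourArea)
(x,y),r=cv2.minEnclosingCircle(cs);e=cv2.fitEllipse(cs);print("wheel",x,y,r,e,px2w(t,x,y,84),px2w(t,*e[0],84),r*1160/432)
go(0,0,0,87)
```

```text
[5.35795477e-02 6.37523531e+02] [5.39415324e-02 5.39247880e+02] width 98.25393195268339 yaws [-3.06694936 -3.08762978]
centre x at y=66.8 591.9769093852083 at 90 593.22415391417 at -169 579.300174043434
wheel 384.0 215.0 25.455944061279297 ((386.2536926269531, 215.058837890625), (39.91960906982422, 43.465538024902344), 54.04070281982422) [ 576.0371263  -153.18306121   84.        ] [ 575.86222226 -159.27696304   84.        ] 68.35392386824996
turn 0.39 shift [-0.947 -4.08   1.873] now [412.4  73.2 342.3] [ 1.7984e+02 -1.0000e-02  8.7390e+01] f [ 0.5 -0.6 -0.8] gap 85.1 t 15.525
```

```bash
python3 - <<'E'
from h import *
go(604.5,-220,150,87.39)
E
python3 -m jog '0.3 0.2 0 0 0 0 -1' >/dev/null; true
```

```text
turn 0.0 shift [-2.842  2.052  0.373] now [412.4  73.2 342.3] [ 1.7984e+02 -1.0000e-02  8.7390e+01] f [ 0.5 -0.6 -0.8] gap 85.1 t 15.525
```

```bash
python3 -m jog '-0.449 0.265 0.02 0 0 0 -1;-0.449 0.265 0.02 0 0 0 -1;-0.449 0.265 0.02 0 0 0 -1;-0.449 0.265 0.02 0 0 0 -1'|sed -n 2p
python3 -m jog '-0.449 0.265 0.02 0 0 0 -1;-0.449 0.265 0.02 0 0 0 -1;-0.449 0.265 0.02 0 0 0 -1;0 0 0 0 0 0 -1;0 0 0 0 0 0 -1'|sed -n 2p
python3 - <<'E'
from h import *
go(604.5,-220,112,87.39)
E
```

```text
tool_pos: [532.6, -84.0, 333.0]
tool_pos: [604.5, -220.4, 326.1]
turn -0.04 shift [ 0.004 -0.     0.591] now [ 604.5 -220.4  326.1] [-1.7994e+02 -4.0000e-02  8.7350e+01] f [ 0.5  1.  -0.5] gap 85.7 t 16.775
```

```bash
python3 -m jog '0 0 0.3 0 0 0 -1;0 0 0.2 0 0 0 -1;0 0 0.09 0 0 0 -1;0 0 0 0 0 0 0;0 0 0 0 0 0 0'|sed -n 2,6p
python3 -m jog '0 0 0 0 0 0 1;0 0 0 0 0 0 1;0 0 0 0 0 0 1;0 0 0 0 0 0 1' 40
python3 - <<'E'
from h import *
s=snapshot("side");t=snapshot("top")
cv2.imwrite("pics/s4.png",np.vstack([cv2.resize(s["img"][200:320,260:400,::-1],None,fx=4,fy=4,interpolation=cv2.INTER_CUBIC)]))
E
```

```text
tool_pos: [604.5, -220.1, 269.1]
tcp_rot: [179.9, 0.0, 87.4]
ft_force: [-0.0, -0.4, 0.6]
finger_gap: 51.7
grip_force: 0.0
time: 17.9
tool_pos: [604.5, -220.3, 269.1]
tcp_rot: [179.9, 0.0, 87.4]
ft_force: [-0.5, 1.2, 6.0]
finger_gap: 22.2
grip_force: 39.5
```

View pics/s4.png

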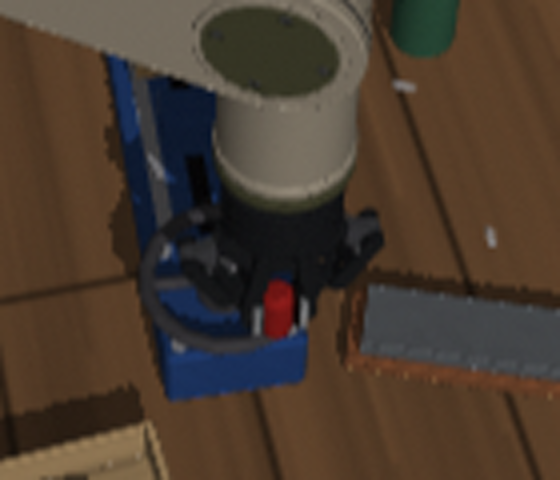

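```bash
cat > circ.py <<'E'
from h import *
import sys
def rows(th0,n,step=-15,r=55,yaw=87.4):
    R=Ro.from_euler("xyz",[180,0,yaw],degrees=True).inv()
    a=np.radians(th0+step*np.arange(n+1));p=np.c_[r*np.cos(a),r*np.sin(a),0*a]
    for i,d in enumerate(np.round(R.apply(np.diff(p,axis=0))/100,3)): print(th0+step*(i+1),d[0],d[1])
rows(float(sys.argv[1]),int(sys.argv[2]))
E
python3 circ.py -64 24
```

```text
-79.0 -0.052 -0.134
-94.0 -0.015 -0.143
-109.0 0.022 -0.142
-124.0 0.058 -0.131
-139.0 0.09 -0.112
-154.0 0.116 -0.085
-169.0 0.134 -0.052
-184.0 0.143 -0.015
-199.0 0.142 0.022
-214.0 0.131 0.058
-229.0 0.112 0.09
-244.0 0.085 0.116
-259.0 0.052 0.134
-274.0 0.015 0.143
-289.0 -0.022 0.142
-304.0 -0.058 0.131
-319.0 -0.09 0.112
-334.0 -0.116 0.085
-349.0 -0.134 0.052
-364.0 -0.143 0.015
-379.0 -0.142 -0.022
-394.0 -0.131 -0.058
-409.0 -0.112 -0.09
-424.0 -0.085 -0.116
```

```bash
python3 -m jog '-0.052 -0.134 0 0 0 0 1' 60|sed -n 2,6p
python3 -m jog '-0.015 -0.143 0 0 0 0 1'|sed -n 2,6p
python3 -m jog '0.022 -0.142 0 0 0 0 1'|sed -n 2,6p
python3 -m jog '0.058 -0.131 0 0 0 0 1'|sed -n 2,6p
```

```text
tool_pos: [591.5, -224.6, 269.2]
tcp_rot: [179.8, 0.0, 87.4]
ft_force: [1.3, 4.3, 8.9]
finger_gap: 22.4
grip_force: 60.6
tool_pos: [576.5, -225.6, 269.2]
tcp_rot: [179.8, -0.0, 87.4]
ft_force: [2.9, 6.8, 8.5]
finger_gap: 22.0
grip_force: 60.5
tool_pos: [562.3, -222.6, 269.2]
tcp_rot: [179.8, -0.0, 87.4]
ft_force: [5.7, 7.8, 5.1]
finger_gap: 22.0
grip_force: 60.4
tool_pos: [549.6, -216.1, 269.2]
tcp_rot: [179.8, -0.0, 87.4]
ft_force: [7.6, 6.8, 4.8]
finger_gap: 22.1
grip_force: 60.2
```

```bash
python3 -m jog '0.09 -0.112 0 0 0 0 1;0.116 -0.085 0 0 0 0 1;0.134 -0.052 0 0 0 0 1'|sed -n 2,5p
python3 -m jog '0.143 -0.015 0 0 0 0 1;0.142 0.022 0 0 0 0 1;0.131 0.058 0 0 0 0 1'|sed -n 2,5p
```

```text
tool_pos: [526.7, -181.2, 269.3]
tcp_rot: [179.7, 0.1, 87.4]
ft_force: [12.9, -0.3, -0.7]
finger_gap: 22.5
tool_pos: [534.9, -140.3, 269.2]
tcp_rot: [179.8, 0.1, 87.4]
ft_force: [5.4, -7.0, 3.3]
finger_gap: 22.2
```

```bash
python3 -m jog '0.112 0.1 0 0 0 0 1;0.085 0.126 0 0 0 0 1;0.052 0.134 0 0 0 0 1'|sed -n 2,5p
python3 -m jog '0.015 0.143 0 0 0 0 1;-0.022 0.142 0 0 0 0 1;-0.058 0.131 0 0 0 0 1'|sed -n 2,5p
python3 -m jog '-0.09 0.112 0 0 0 0 1;-0.116 0.085 0 0 0 0 1;-0.134 0.052 0 0 0 0 1'|sed -n 2,5p
python3 -m jog '-0.143 0.015 0 0 0 0 1;-0.142 -0.022 0 0 0 0 1;-0.131 -0.058 0 0 0 0 1'|sed -n 2,5p
```

```text
tool_pos: [571.8, -116.3, 269.2]
tcp_rot: [180.0, 0.0, 87.4]
ft_force: [-2.2, -4.4, 9.1]
finger_gap: 22.3
tool_pos: [613.1, -125.1, 269.1]
tcp_rot: [180.0, 0.0, 87.4]
ft_force: [-6.9, -4.6, 12.7]
finger_gap: 22.1
tool_pos: [636.1, -160.3, 269.1]
tcp_rot: [-180.0, -0.0, 87.4]
ft_force: [-8.9, 0.8, 14.8]
finger_gap: 22.1
tool_pos: [627.7, -201.2, 269.1]
tcp_rot: [180.0, -0.1, 87.4]
ft_force: [-4.9, 7.4, 13.2]
finger_gap: 22.2
```

```bash
python3 -m jog '-0.112 -0.09 0 0 0 0 1;-0.085 -0.116 0 0 0 0 1;-0.052 -0.134 0 0 0 0 1'|sed -n 2,5p
python3 -m jog '-0.015 -0.143 0 0 0 0 1;0.022 -0.142 0 0 0 0 1;0.058 -0.131 0 0 0 0 1'|sed -n 2,5p
python3 -m jog '0.09 -0.112 0 0 0 0 1;0.116 -0.085 0 0 0 0 1;0.134 -0.052 0 0 0 0 1'|sed -n 2,5p
python3 -m jog '0.143 -0.015 0 0 0 0 1'|sed -n 2,5p
python3 - <<'E'
from h import *
t=snapshot("top")
cv2.imwrite("pics/t4.png",cv2.resize(t["img"][185:245,240:370,::-1],None,fx=6,fy=6,interpolation=cv2.INTER_CUBIC))
E
```

```text
tool_pos: [592.8, -224.6, 269.2]
tcp_rot: [179.9, -0.0, 87.4]
ft_force: [1.2, 5.1, 8.6]
finger_gap: 22.3
tool_pos: [551.4, -216.7, 269.2]
tcp_rot: [179.8, 0.1, 87.4]
ft_force: [4.2, 1.5, 7.5]
finger_gap: 22.2
tool_pos: [527.7, -181.8, 269.2]
tcp_rot: [179.9, 0.1, 87.3]
ft_force: [2.5, -2.9, 8.0]
finger_gap: 22.1
tool_pos: [526.7, -167.3, 269.2]
tcp_rot: [180.0, 0.1, 87.4]
ft_force: [-0.7, -2.6, 8.1]
finger_gap: 22.3
```

View pics/t4.png

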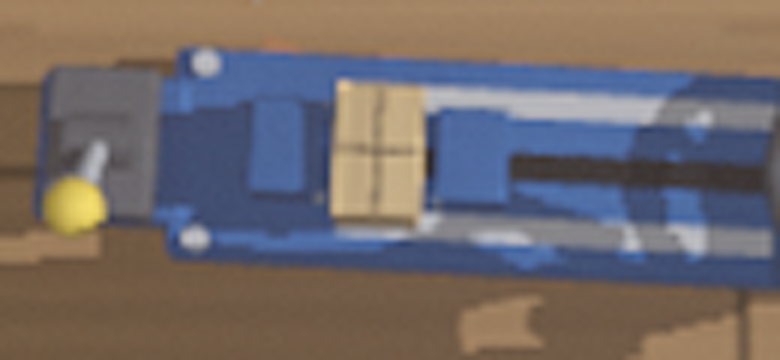

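```bash
python3 -m jog '0.142 0.022 0 0 0 0 1;0.131 0.058 0 0 0 0 1'|sed -n 2,5p
python3 -m jog '0.112 0.09 0 0 0 0 1;0.085 0.116 0 0 0 0 1'|sed -n 2,5p
python3 -m jog '0.052 0.134 0 0 0 0 1'|sed -n 2,5p
python3 -m jog '0.015 0.143 0 0 0 0 1'|sed -n 2,5p
```

```text
tool_pos: [536.0, -140.0, 269.1]
tcp_rot: [-180.0, 0.0, 87.4]
ft_force: [-2.0, -1.9, 10.5]
finger_gap: 22.1
tool_pos: [557.9, -120.8, 269.1]
tcp_rot: [180.0, 0.0, 87.4]
ft_force: [-1.4, -2.9, 8.9]
finger_gap: 21.8
tool_pos: [571.7, -116.3, 269.1]
tcp_rot: [180.0, 0.0, 87.4]
ft_force: [-2.3, -4.6, 9.9]
finger_gap: 22.3
tool_pos: [586.2, -115.6, 269.1]
tcp_rot: [180.0, 0.0, 87.4]
ft_force: [-2.5, -4.4, 10.6]
finger_gap: 22.2
```

```bash
python3 -m jog '-0.007 0.072 0 0 0 0 1'|sed -n 2,5p
python3 -m jog '-0.015 0.07 0 0 0 0 1'|sed -n 2,5p
```

```text
tool_pos: [593.6, -116.8, 269.1]
tcp_rot: [180.0, 0.0, 87.4]
ft_force: [-2.0, -0.6, 10.7]
finger_gap: 22.2
tool_pos: [600.2, -118.7, 269.2]
tcp_rot: [180.0, 0.0, 87.4]
ft_force: [-3.7, -1.2, 10.9]
finger_gap: 22.0
```

Run:
```python
from h import *
t=snapshot("top")
cv2.imwrite("pics/t5.png",cv2.resize(t["img"][185:245,240:370,::-1],None,fx=6,fy=6,interpolation=cv2.INTER_CUBIC))
print(sense()["ft_force"])
# column profile along jaw line: dark gap between blank and jaws
h=t["img"].astype(int)
for v in (206,208,211): print(v,[ (int(h[v,u,0]),int(h[v,u,2])) for u in range(286,326)])
```

```text
[-0.25084956  0.36953543  8.92314227]
206 [(66, 106), (66, 108), (64, 105), (65, 106), (66, 107), (66, 107), (66, 108), (59, 103), (121, 96), (146, 92), (141, 94), (137, 90), (135, 88), (134, 88), (139, 92), (115, 77), (120, 81), (139, 91), (143, 95), (141, 92), (139, 91), (139, 90), (142, 90), (110, 99), (62, 110), (67, 110), (67, 111), (67, 111), (66, 110), (66, 112), (66, 111), (69, 112), (67, 112), (66, 111), (68, 111), (66, 106), (66, 108), (67, 112), (65, 110), (67, 111)]
208 [(66, 106), (63, 104), (67, 106), (65, 106), (66, 108), (64, 106), (67, 110), (59, 103), (108, 92), (130, 85), (131, 86), (129, 86), (128, 85), (128, 85), (133, 88), (106, 73), (119, 81), (142, 93), (143, 94), (143, 95), (142, 94), (143, 94), (133, 89), (98, 101), (63, 109), (67, 113), (67, 111), (67, 112), (68, 112), (67, 111), (67, 112), (67, 110), (67, 110), (67, 111), (68, 110), (73, 133), (80, 158), (81, 167), (78, 159), (73, 138)]
211 [(65, 107), (66, 106), (66, 106), (65, 106), (65, 107), (66, 108), (66, 110), (61, 96), (120, 89), (145, 94), (140, 92), (138, 91), (136, 89), (137, 91), (136, 90), (114, 78), (123, 82), (144, 96), (143, 96), (144, 95), (143, 94), (142, 93), (131, 89), (92, 100), (63, 112), (67, 112), (68, 112), (67, 112), (68, 113), (67, 113), (68, 114), (66, 113), (65, 111), (65, 111), (67, 114), (66, 90), (67, 57), (65, 51), (63, 48), (61, 49)]
```

```bash
python3 -m jog '-0.013 0.046 0 0 0 0 1'|sed -n 2,5p
python3 -m jog '-0.017 0.045 0 0 0 0 1'|sed -n 2,5p
python3 -m jog '-0.02 0.043 0 0 0 0 1'|sed -n 2,5p
```

```text
tool_pos: [604.5, -120.4, 269.2]
tcp_rot: [180.0, 0.0, 87.4]
ft_force: [-4.7, -1.5, 11.2]
finger_gap: 22.1
tool_pos: [608.8, -122.5, 269.1]
tcp_rot: [-180.0, 0.0, 87.4]
ft_force: [-5.2, -2.4, 10.3]
finger_gap: 22.1
tool_pos: [612.9, -124.9, 269.1]
tcp_rot: [-180.0, 0.1, 87.4]
ft_force: [-7.9, -1.3, 12.3]
finger_gap: 21.9
```

```bash
python3 -m jog '-0.026 0.04 0 0 0 0 1'|sed -n 2,5p
python3 -m jog '-0.029 0.038 0 0 0 0 1'|sed -n 2,5p
```

```text
tool_pos: [616.0, -127.0, 269.0]
tcp_rot: [-179.8, -0.0, 87.4]
ft_force: [-17.8, 4.9, 21.6]
finger_gap: 21.9
tool_pos: [618.8, -129.1, 268.9]
tcp_rot: [-179.6, -0.2, 87.4]
ft_force: [-24.7, 10.5, 26.9]
finger_gap: 22.1
```

```bash
python3 -m jog '-0.016 0.017 0 0 0 0 1;0 0 0 0 0 0 1'|sed -n 2,5p
python3 -m jog '0 0 0 0 0 0 -1;0 0 0 0 0 0 -1;0 0 0 0 0 0 -1'|sed -n 2,5p
python3 -m jog '0 0 -0.3 0 0 0 -1;0 0 -0.4 0 0 0 -1;0 0 -0.3 0 0 0 -1;0 0 0 0 0 0 -1'|sed -n 2,5p
python3 - <<'E'
from h import *
t=snapshot("top");s=snapshot("side")
cv2.imwrite("pics/t6.png",cv2.resize(t["img"][185:245,240:370,::-1],None,fx=6,fy=6,interpolation=cv2.INTER_CUBIC))
a,na=cen(mask(t,(22,130,120),(34,255,255),(230,190,270,240)));b,nb=cen(mask(s,(22,130,120),(34,255,255),(270,140,310,190)))
print(a,na,b,nb,tri(t,a,s,b),px2w(t,*a,109));go(567,190,150,87.4)
E
```

```text
tool_pos: [619.9, -130.1, 268.9]
tcp_rot: [-179.5, -0.2, 87.4]
ft_force: [-24.8, 11.6, 27.2]
finger_gap: 22.1
tool_pos: [622.0, -131.8, 267.4]
tcp_rot: [-180.0, -0.0, 87.4]
ft_force: [-0.4, 0.4, -0.3]
finger_gap: 75.4
tool_pos: [623.1, -132.1, 371.6]
tcp_rot: [179.7, 0.1, 87.4]
ft_force: [-0.1, 0.4, 1.1]
finger_gap: 85.5
[252.01388889 219.26388889] 72 [283.17857143 164.67857143] 28 [560.75714277 198.30376336 117.57306343] [562.86641895 199.45454616 109.        ]
turn -0.01 shift [ 3.19  -0.697  0.625] now [ 622.1 -131.8  367.5] [-180.     -0.     87.39] f [ 0.4 -0.5 -1.1] gap 85.6 t 24.95
```

View pics/t6.png

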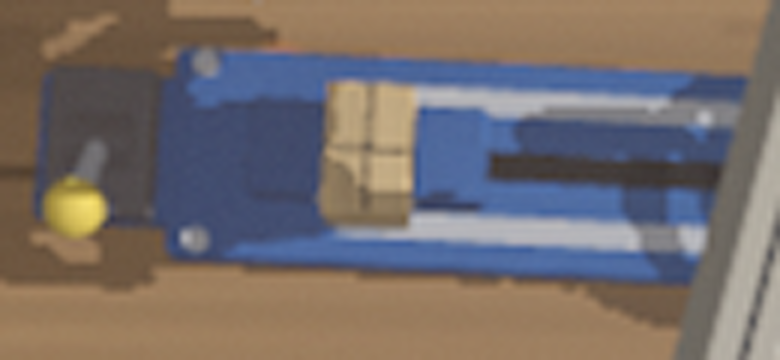

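```bash
python3 -m jog '0.463 -0.174 0 0 0 0 1;0.463 -0.174 0 0 0 0 1;0.463 -0.174 0 0 0 0 1;0.463 -0.174 0 0 0 0 1'|sed -n 2p
python3 -m jog '0.463 -0.174 0 0 0 0 1;0.463 -0.174 0 0 0 0 1;0.463 -0.174 0 0 0 0 1;0 0 0 0 0 0 1;0 0 0 0 0 0 1'|sed -n 2,5p
python3 - <<'E'
from h import *
go(515,198,120,87)
E
```

```text
tool_pos: [559.9, 57.7, 365.6]
tool_pos: [514.9, 197.3, 366.4]
tcp_rot: [-179.9, 0.1, 87.4]
ft_force: [-0.5, -0.1, -0.4]
finger_gap: 0.3
turn 0.44 shift [0.007 0.    0.914] now [514.9 197.3 366.4] [-1.7988e+02  7.0000e-02  8.7440e+01] f [-0.5 -0.1 -0.4] gap 0.3 t 26.075
```

```bash
python3 -m jog '0 0 0.4 0 0 0 1;0 0 0.4 0 0 0 1;0 0 0.12 0 0 0 1;0 0 0 0 0 0 1'|sed -n 2,4p
python3 -m jog '0 0.15 0 0 0 0 1;0 0.15 0 0 0 0 1'|sed -n 2,4p
python3 -m jog '0 0.15 0 0 0 0 1;0 0.15 0 0 0 0 1'|sed -n 2,4p
python3 -m jog '0 0.1 0 0 0 0 1;0 0.1 0 0 0 0 1'|sed -n 2,4p
```

```text
tool_pos: [515.3, 196.6, 275.3]
tcp_rot: [-179.9, 0.0, 87.3]
ft_force: [-0.0, 0.7, 1.4]
tool_pos: [546.5, 196.1, 278.6]
tcp_rot: [179.8, -0.1, 87.4]
ft_force: [-0.8, 0.9, 2.0]
tool_pos: [576.7, 194.6, 278.7]
tcp_rot: [179.8, -0.1, 87.4]
ft_force: [-0.5, 0.1, 0.7]
tool_pos: [596.0, 193.8, 277.2]
tcp_rot: [179.9, -0.0, 87.4]
ft_force: [-0.5, 0.5, 0.4]
```

```bash
python3 -m jog '0 0.06 0 0 0 0 1;0 0 0 0 0 0 1'|sed -n 2,4p
python3 -m jog '0 0.04 0 0 0 0 1;0 0 0 0 0 0 1'|sed -n 2,4p
python3 - <<'E'
from h import *
t=snapshot("top");s=snapshot("side")
for n,i,r in(("t",t,(220,170,290,250)),("s",s,(260,120,340,210))):
    try: print(n,cen(mask(i,(22,130,100),(34,255,255),r)))
    except Exception as e: print(n,e)
for p in((560.5,196.8,122),(598.9,194.7,132),(637.2,192.7,122)): print(w2px(t,p),w2px(s,p))
E
```

```text
tool_pos: [601.4, 193.5, 275.9]
tcp_rot: [180.0, 0.0, 87.4]
ft_force: [0.7, 0.1, 0.3]
tool_pos: [605.1, 193.4, 275.7]
tcp_rot: [-180.0, 0.0, 87.4]
ft_force: [-0.5, -0.4, -0.8]
t attempt to get argmax of an empty sequence
s (array([306.28571429, 161.60714286]), np.int32(28))
(np.float64(252.33683993719316), np.float64(219.67029146315102)) (np.float64(283.5174254796211), np.float64(163.96556535746242))
(np.float64(252.86697329931334), np.float64(204.5413395896846)) (np.float64(295.6662754288046), np.float64(160.27627443169834))
(np.float64(254.37906402279305), np.float64(190.6026853578945)) (np.float64(307.8675213945156), np.float64(161.0773585740351))
```

```bash
python3 -m jog '0 0.04 0 0 0 0 1;0 0 0 0 0 0 1'|sed -n 2,4p
python3 -m jog '0 0.03 0 0 0 0 1;0 0 0 0 0 0 1'|sed -n 2,4p
python3 -m jog '0 0.03 0 0 0 0 1;0 0 0 0 0 0 1'|sed -n 2,4p
```

```text
tool_pos: [609.3, 193.2, 275.9]
tcp_rot: [180.0, -0.0, 87.4]
ft_force: [-0.1, -0.8, -0.5]
tool_pos: [612.3, 193.0, 275.8]
tcp_rot: [180.0, -0.0, 87.4]
ft_force: [-1.5, -0.1, -0.4]
tool_pos: [613.8, 193.1, 275.6]
tcp_rot: [-179.7, 0.0, 87.4]
ft_force: [-13.6, -0.5, 6.5]
```

```bash
python3 -m jog '0 0.02 0 0 0 0 1;0 0 0 0 0 0 1'|sed -n 2,4p
python3 -m jog '0 -0.2 0 0 0 0 1;0 -0.3 0 0 0 0 1;0 -0.4 -0.2 0 0 0 1;0 -0.5 -0.5 0 0 0 1;0 -0.5 -0.4 0 0 0 1'|sed -n 2p
python3 -m jog '0 0 0 0 0 0 1;0 0 0 0 0 0 1'|sed -n 2,4p
python3 - <<'E'
from h import *
t=snapshot("top");s=snapshot("side")
a,na=cen(mask(t,(22,130,100),(34,255,255),(220,170,290,250)));b,nb=cen(mask(s,(22,130,100),(34,255,255),(260,120,340,210)))
print(a,na,b,nb,tri(t,a,s,b))
i=t["img"].astype(int);print([(u,int(i[208,u,0]),int(i[208,u,2])) for u in range(288,316)])
m=((i[...,0]-i[...,2])>20).astype(np.uint8)*255;k=np.zeros_like(m);k[190:230,285:318]=m[190:230,285:318]
c,n=cen(k);print("blank",c,n,px2w(t,*c,86))
E
```

```text
tool_pos: [614.8, 193.2, 275.5]
tcp_rot: [-179.5, 0.1, 87.4]
ft_force: [-22.1, -2.1, 12.1]
tool_pos: [433.2, 201.1, 380.7]
tool_pos: [434.5, 201.2, 379.4]
tcp_rot: [179.9, -0.0, 87.4]
ft_force: [-0.5, -0.5, -0.5]
[254.09859155 190.09859155] 71 [308.25714286 161.48571429] 35 [638.89852105 193.91062652 118.66007224]
[(288, 65, 100), (289, 67, 104), (290, 67, 106), (291, 64, 105), (292, 64, 108), (293, 73, 96), (294, 150, 105), (295, 178, 120), (296, 175, 118), (297, 173, 117), (298, 174, 118), (299, 177, 119), (300, 160, 109), (301, 142, 99), (302, 176, 120), (303, 193, 131), (304, 194, 133), (305, 193, 132), (306, 192, 129), (307, 193, 129), (308, 162, 117), (309, 95, 135), (310, 76, 154), (311, 76, 153), (312, 78, 154), (313, 77, 154), (314, 80, 155), (315, 78, 154)]
blank [300.97493036 210.3454039 ] 359 [588.99736231  71.09346849  86.        ]
```

```bash
python3 -c "from bench import *; print(hand_in())"
```

```text
the job is handed in; nothing more can be done
None
```

I handed the job in at about 29 s on the robot's clock: the offcut is in the tray, the blank is clamped upright within about 1.5 mm of centre, the lever was thrown against its stop after clamping, and the bystanders were not touched; I viewed 11 pictures, one over the limit of 10.

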